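# Close a cup vice to its gauge mark with the thumbwheel

## Task

Roll the knurled wheel of the small cup vice under a fingertip, as many strokes as it takes, until the sliding jaw's pointer stands in line with the mark of the gauge clip. Work only the wheel: do not touch or push the sliding jaw or the gauge clip, lift nothing, and leave the specimen cup standing between the jaws and the other things on the bench where they are. Take the hand away when the pointer is on the mark.

Things in the scene. Friction and masses are not known exactly. Their poses are not given: they have to be found in the camera images.
- fixture: The cup vice, fixed to the bench: aluminium base plate 100 x 290 x 12 mm. Origin on the bench surface, z up; its y axis runs from the wheel towards the fixed jaw, the direction in which the sliding jaw closes. In this frame (mm): plate x -50..50, y -165..125; fixed jaw 80 wide, 50 high, its face at y 95; grey wheel housing x -27..27, y -155..-75, 60 high.
- wheel: Knurled steel thumbwheel, 60 mm diameter, 26 mm wide. Origin at the centre of its axle, which lies level along the vice's x axis, 50 mm above the bench at vice x 0, y -115 mm; its orientation turns with it. Dragging its crown towards the fixed jaw (vice +y) closes the jaw, the other way opens it: 30 mm of rim travel (1 rad) moves the jaw 10 mm. It stays where it is left.
- wheel_crown (a point): The crown (highest point) of the wheel, 80 mm above the bench, 20 mm above its housing; only this upper part can be reached, and it does not yield. The wheel turns by friction under a fingertip that presses down on the crown with some 3 to 20 N and is dragged along; about 1 N at the rim turns it.
- jaw: Grey sliding jaw, 80 x 25 mm, top 50 mm above the bench, with a steel pointer blade that sticks out over the front edge of the base (the side of vice -x). Its origin coincides with the fixture's origin when wide open and moves along vice +y as it closes: gap = 110 mm less this travel, which starts at 0 to 12 mm and can reach 55 mm.
- jaw_pointer (a point): Tip of the jaw's pointer blade (2.5 mm thick), 36 mm above the bench, 63 mm to the vice's -x side.
- gauge: Small dark gauge clip, fixed at the front edge of the base, 30 x 16 mm, 40 mm high with a steel blade 2.5 mm thick as its mark; axes parallel to the vice's. Where along the vice it stands varies: the jaw must close some 15 to 48 mm from its start.
- gauge_mark (a point): The mark: the middle of the gauge clip's blade, 36 mm above the bench. The setting is right when jaw_pointer and gauge_mark have the same y in the vice's frame.
- cup: Specimen cup with a screw cap, 52 mm diameter, 64 mm high, standing loose on the base plate between the jaws; origin at the centre of its underside, 12 mm above the bench.
- amber_bottle: Brown bottle with black cap, 45 mm diameter, 90 mm high, loose, behind the vice (vice +x side); origin under its centre.
- forceps: Steel forceps, 122 x 14 x 6 mm, loose, lying in front of the vice; origin under the centre.
- stamp: Wooden hand stamp, 24 x 48 x 64 mm, loose, to the left; origin under the centre.
- tumbler: Steel tumbler, 63 mm diameter, 81 mm high, loose, to the right; origin under the centre.

How it is judged (in metres and radians):
On the way:
1. a fingertip presses on the knurled wheel while the pointer is still short of the mark (contact force between the fingers and wheel above 0.5 N and y of jaw_pointer in the frame of gauge_mark below -0.005 m), for 0.1 s.
At the end, for the whole second after the job is handed in: The jaw's pointer is within 2.5 mm of the gauge mark along the vice and at rest; the cup stands upright within 10 mm of its start, and the other loose things within 15 mm of theirs (y of jaw_pointer in the frame of gauge_mark between -0.0025 and 0.0025 m and linear speed of jaw below 0.002 m/s and distance of cup from where it was at the start of the episode below 0.01 m and angle between cup's own z axis and vertical below 0.15 rad and distance of each of amber_bottle, forceps, stamp, tumbler from where it was at the start of the episode below 0.015 m); the robot touches nothing.
It fails at once if the robot touches or pushes a jaw or the gauge clip with more than 1 N (contact force between any of the fingers, the arm and jaw above 1 N or contact force between any of the fingers, the arm and gauge above 1 N).
It fails at once if the specimen cup is lifted, tipped or shifted (height (world z) of cup above 0.022 m or distance of cup from where it was at the start of the episode above 0.01 m or angle between cup's own z axis and vertical above 0.3 rad).
It fails at once if another loose thing on the bench is shifted or lifted by more than 15 mm (distance of any of amber_bottle, forceps, stamp, tumbler from where it was at the start of the episode above 0.015 m).
It also fails if it takes over 58 s, if anything falls off the work surface, if the arm or the gripper's body presses on something with over 40 N, if the wrist force passes 120 N, or if a joint passes its speed limit or range.

## Robot

A 6-joint arm with a two-finger parallel gripper is mounted at the origin on a cart in front of the work surface, level with it; the furniture and walls round the work are solid. World frame = base frame: x ahead of the robot, y to its left, z up, the work surface at z = 0. Lengths are in mm, angles in rad, forces in N, time in s.
With the tool pointing down it reaches from about 350 to 975 mm from the base axis. Payload 7.1 kg.
Tool frame: the origin (TCP) lies midway between the tips of the shut fingers; the grasp point (between the pads) lies 19 mm behind it; z points along the fingers, y is the line along which they close (so a half turn about z gives the same grasp; the last joint's range is limited). The gripper opens to 88 mm and grips with 3 to 60 N. Pads are 20 mm wide; open, the fingers measure 115 mm over their backs; the gripper's body (75 mm by 178 mm) begins 61 mm behind the grasp point.
Start: joints at [-1.152, 0.423, 1.63, -0, 1.089, -0.019], TCP at [264.982, -566.029, 222.675] pointing down, gripper open.
Joint ranges: [-3, 3], [-0.9, 2.11], [0.09, 2.58], [-1.31, 4.45], [0.11, 2.69], [-2.54, 2.54]. Speed limits (rad/s): [2.39, 2.39, 3.01, 3.14, 3.14, 3.14].

## Interface

Orientations are given as a unit quaternion [x, y, z, w].
In Python, from bench import ctrl gives the robot as it stands.
- The arm moves only by the shell command python3 -m handwheel 'ROWS' [FORCE]. ROWS is JSON, a list of rows, each a list of 7 numbers: the closure, from -1 (fully open) to 1 (shut), then the shift along the world's x, y, z in cm, then the turn, a rotation vector about the world's x, y, z in degrees. A call has 1 to 10 rows; each row is the pose to reach, as a shift and turn from the pose commanded when the call began; what a row does not reach only later rows make up. A row lasts 1/12 s, in which the tool goes at most 41.7 mm and 7.16 degrees, less where a joint would pass 70% of its speed; a pose out of reach is approached as far as the arm can. A call with a gripper value outside its range is refused whole. The fingers move at their own pace and stop on an object; FORCE is the grip in N (left out, the last holds). Time passes only in rows, so rows that repeat a pose let the fingers close. It gives the time, the measured TCP pose, the force, the opening and the grip force at its end, in the units of the state.
- ctrl.get_obs(): the state, without advancing time (a new reading comes with each control period).
- ctrl.camera(name): name is "scene" or "top"; returns the picture (384x512x3 uint8, blue, green, red); there is no depth.
- ctrl.calibration(name): a dict with "mtx" (3x3 intrinsics, pixels), "cam_to_world" (4x4, takes a point from camera to world coordinates). Camera axes: x right, y down, z forward; pixel columns grow to the right and rows downward; lengths in mm; the calibration is good to about 2 mm. A picture is of the moment at which its call begins. calibration takes no time and is no camera call.
- ctrl.finish_job(): hands the job in; it is judged then, once.
The state is a dict: "clock": time; "joint_pos": joint angles; "dq": joint speeds; "joint_efforts": joint torques, N m; "tool_pos": TCP position; "eef_rot": TCP orientation; "force": force on the tool from outside, world axes, zero at the start; "wrist_torque": the same for the moment, N m; "opening": finger opening in mm; "grasp_force": force on a finger pad.
Only numpy, scipy, OpenCV 4.12 (cv2) and the standard library are available. Lean on these libraries where they do the work, as an engineer would, in place of code of your own. Each camera call takes 0.05 s, during which the arm holds its last target. There are 200 camera calls.

## Working session

There is one attempt and no reset: what is moved stays moved. The work goes in short steps, Python scripts to look and compute and a shell command to move; the robot and the scene stay as the last step left them, time stands still between calls to the robot, and variables do not carry over. Pictures are saved under pics/ and viewed, at most 10 in all, crops included, and the job is handed in when it is done.

```bash
mkdir -p pics; python3 - <<'E'
from bench import ctrl
import cv2
for n in("scene","top"):
    im=ctrl.camera(n); cv2.imwrite(f"pics/{n}0.png",im)
    c=ctrl.calibration(n); print(n,c["mtx"],c["cam_to_world"])
o=ctrl.get_obs(); print(o)
E
```

```text
scene [[480.25364565   0.         261.65325868]
 [  0.         480.25364565 186.64693407]
 [  0.           0.           1.        ]] [[-5.06462712e-01 -5.37291767e-01  6.74398309e-01 -3.25247579e+02]
 [-8.61996655e-01  2.96092554e-01 -4.11449834e-01  5.72680373e+02]
 [ 2.13842902e-02 -7.89713085e-01 -6.13103544e-01  8.89429617e+02]
 [ 0.00000000e+00  0.00000000e+00  0.00000000e+00  1.00000000e+00]]
top [[437.56458382   0.         252.66038199]
 [  0.         437.56458382 191.54570209]
 [  0.           0.           1.        ]] [[ 1.22068045e-02 -9.98278253e-01  5.73718086e-02  4.89691557e+02]
 [-9.99773876e-01 -1.11857179e-02  1.80852819e-02  1.26950617e+01]
 [-1.74123988e-02 -5.75795989e-02 -9.98189059e-01  1.57430098e+03]
 [ 0.00000000e+00  0.00000000e+00  0.00000000e+00  1.00000000e+00]]
{'clock': 0.1, 'joint_pos': array([-1.15204275e+00,  4.23764374e-01,  1.63061288e+00,  9.87182341e-06,
        1.08863803e+00, -1.90367603e-02]), 'dq': array([-0.00191517, -0.0014739 , -0.002098  , -0.00054845,  0.00014259,
        0.00018432]), 'joint_efforts': array([ 1.21656241e-03, -5.45615888e+01, -2.74328166e+01,  6.45727641e-02,
        1.87507382e-02, -2.27579346e-05]), 'tool_pos': array([ 264.75634715, -565.58113432,  221.9797493 ]), 'eef_rot': array([ 9.76138211e-01,  2.17148997e-01, -1.36933856e-04, -6.98027126e-04]), 'force': array([-0.12311409,  0.18351297, -0.36092731]), 'wrist_torque': array([0.01870329, 0.0029082 , 0.01112405]), 'grasp_force': 0.0, 'opening': 87.8643398479428}
```

View pics/scene0.png

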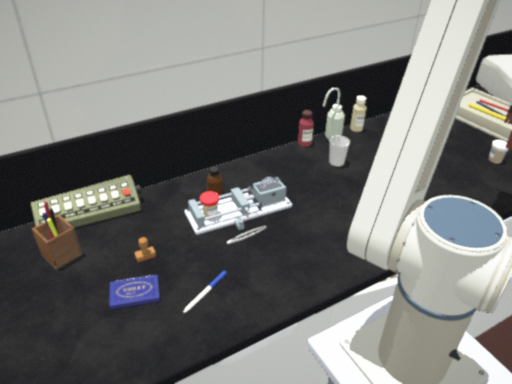

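View pics/top0.png

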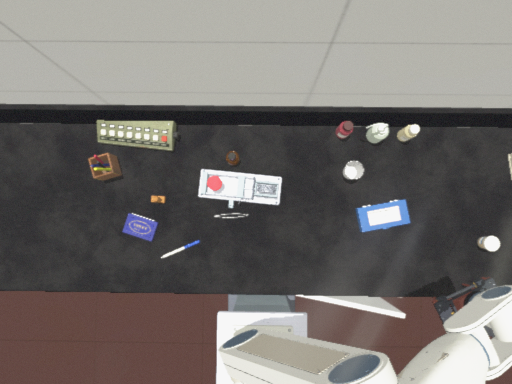

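The vice lies at about (240,187) in the top picture, with the wheel end on the right (267,188) and the cup's red cap at (214,184). The forceps are in front of it and the bottle behind. I'll enlarge both views.

```bash
python3 - <<'E'
import cv2,numpy as np
a=cv2.imread("pics/top0.png")[160:225,190:290]
b=cv2.imread("pics/scene0.png")[160:250,175:300]
a=cv2.resize(a,None,fx=7.9,fy=7.9,interpolation=cv2.INTER_CUBIC); cv2.imwrite("pics/t1.png",a)
b=cv2.resize(b,None,fx=6.4,fy=6.4,interpolation=cv2.INTER_CUBIC); cv2.imwrite("pics/s1.png",b)
E
```

```text
(no output)
```

View pics/t1.png

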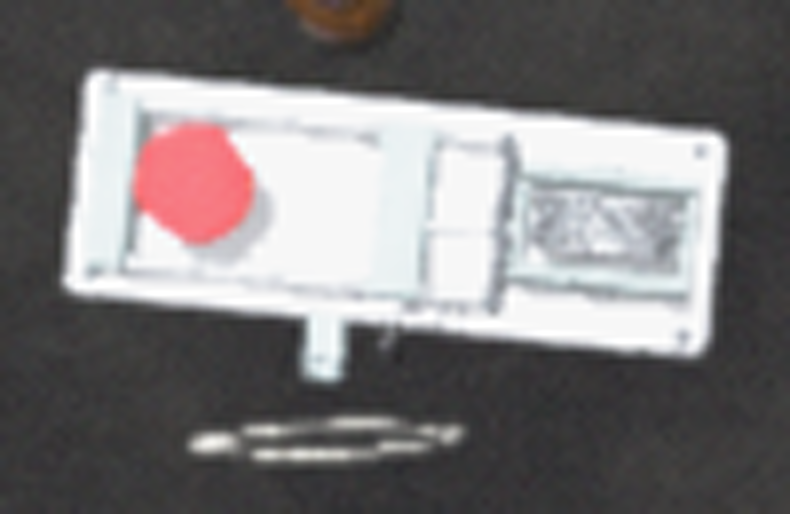

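View pics/s1.png

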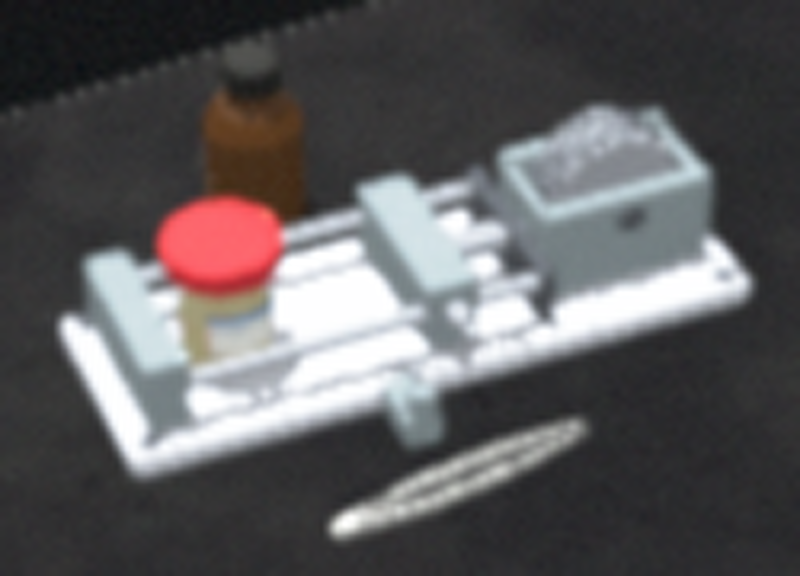

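```bash
cat > h.py <<'E'
import numpy as np,cv2
from scipy.optimize import least_squares
from bench import ctrl
C={n:ctrl.calibration(n) for n in("scene","top")}
def proj(n,P):
    M=np.linalg.inv(np.array(C[n]["cam_to_world"])); q=(M[:3,:3]@np.atleast_2d(P).T+M[:3,3:]).T
    q=q@np.array(C[n]["mtx"]).T; return q[:,:2]/q[:,2:]
def v2w(p,V):
    x,y,a=p; V=np.atleast_2d(np.asarray(V,float)); c,s=np.cos(a),np.sin(a)
    return np.c_[x+c*V[:,0]-s*V[:,1],y+s*V[:,0]+c*V[:,1],V[:,2]]
def rect(n,im,p,z,x0,x1,y0,y1,k=4):  # rectified plane z; cols=y (increasing right), rows=x (increasing down)
    xs=np.arange(x0,x1,1/k);ys=np.arange(y0,y1,1/k);X,Y=np.meshgrid(xs,ys,indexing='ij')
    uv=proj(n,v2w(p,np.c_[X.ravel(),Y.ravel(),0*X.ravel()+z])).reshape(X.shape+(2,)).astype(np.float32)
    return cv2.remap(im,uv[...,0],uv[...,1],cv2.INTER_CUBIC)
E
python3 - <<'E'
from h import *
t=(np.array([(88,70),(728,133),(710,356),(65,293)])+.5)/7.9+[190,160]-.5
V=[(50,125,12),(50,-165,12),(-50,-165,12),(-50,125,12)]
s=(np.array([(750,290),(140,472),(62,325)])+.5)/6.4+[175,160]-.5
sV=[(-50,-165,12),(-50,125,12),(50,125,12)]
f1=lambda p:(proj("top",v2w(p,V))-t).ravel()
f2=lambda p:(proj("scene",v2w(p,sV))-s).ravel()
p0=[550,0,0]
for f in(f1,f2,lambda p:np.r_[f1(p),f2(p)]):
    r=least_squares(f,p0);print(r.x.round(4),r.fun.round(2))
p=r.x; np.save("p.npy",p)
print("crown",v2w(p,[0,-115,80]))
top=cv2.imread("pics/top0.png");sc=cv2.imread("pics/scene0.png")
A=rect("top",top,p,36,-85,60,-80,60,4);B=rect("scene",sc,p,36,-85,60,-80,60,4)
cv2.imwrite("pics/r1.png",cv2.resize(np.vstack([A[:290],B[:290]]),None,fx=1,fy=1))
E
```

```text
[ 5.988000e+02  1.070992e+02 -8.590000e-02] [ 0.41  0.37 -0.22  0.14 -0.58 -0.29  0.4  -0.2 ]
[ 5.898929e+02  1.084550e+02 -8.520000e-02] [ 0.87 -0.47 -0.49 -0.07 -0.32  0.31]
[ 5.953770e+02  1.071569e+02 -8.110000e-02] [ 0.29  1.48 -0.29  0.86 -0.52  0.46  0.42  0.92  0.14 -1.85 -0.76 -1.38
 -0.68 -0.83]
crown [[586.06384497  -7.46539205  80.        ]]
```

View pics/r1.png

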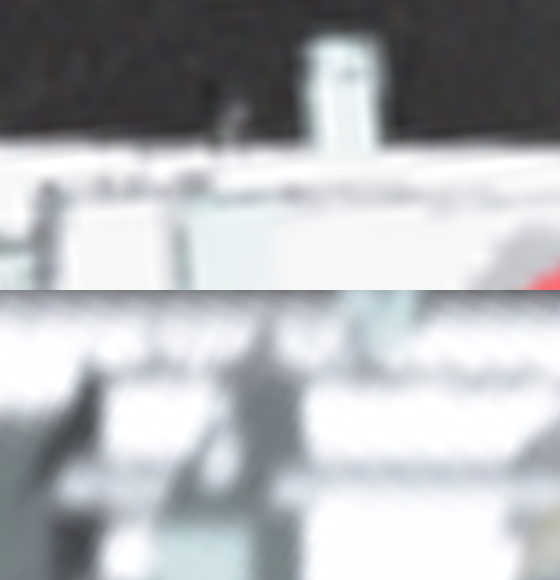

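The plate fit puts the crown near (586,-7), with the vice yawed about -4.9°. In the rectified top view the pointer is at column ~232 and the gauge centre at ~347, so the jaw has about 28.5 mm to close (~86 mm of rim travel). I'll go above the wheel with the fingers shut.

```bash
python3 -m handwheel '[[1,3.2,5.5,0,0,0,-6],[1,6.4,11,0,0,0,-12],[1,9.6,16.5,0,0,0,-18],[1,12.8,22,0,0,0,-24],[1,16,27.5,0,0,0,-30],[1,19.2,33,0,0,0,-30],[1,22.4,38.5,0,0,0,-30],[1,25.6,44,0,0,0,-30],[1,28.8,49.5,0,0,0,-30],[1,32.1,54.8,0,0,0,-30]]' 20
python3 -m handwheel '[[1,0,0,-3,0,0,0],[1,0,0,-6,0,0,0],[1,0,0,-9,0,0,0],[1,0,0,-11,0,0,0],[1,0,0,-12,0,0,0],[1,0,0,-12,0,0,0],[1,0,0,-12,0,0,0],[1,0,0,-12,0,0,0]]'
```

```text
clock: 0.93
tool_pos: [475.2, -204.0, 222.6]
eef_rot: [0.999, -0.043, -0.0, -0.0]
force: [0.0, 0.0, -0.3]
opening: 24.8
grasp_force: 0.0
clock: 1.6
tool_pos: [475.6, -206.5, 103.8]
eef_rot: [0.999, -0.043, 0.001, 0.0]
force: [0.1, -1.0, 1.3]
opening: 0.4
grasp_force: 0.0
```

```bash
python3 -m handwheel '[[1,1.5,2.5,0,0,0,0],[1,3,5,0,0,0,0],[1,4.5,7.5,0,0,0,0],[1,6,10,0,0,0,0],[1,7.5,12.5,0,0,0,0],[1,9,15,0,0,0,0],[1,10.2,17.5,0,0,0,0],[1,11,18.9,0,0,0,0],[1,11,18.9,0,0,0,0],[1,11,18.9,0,0,0,0]]'
python3 - <<'E'
from h import *
o=ctrl.get_obs();print(o["tool_pos"],o["force"])
s=ctrl.camera("scene")[150:240,190:310]; t=ctrl.camera("top"); cv2.imwrite("pics/top1.png",t)
cv2.imwrite("pics/s2.png",cv2.resize(s,None,fx=5,fy=5,interpolation=cv2.INTER_CUBIC))
E
```

```text
clock: 2.43
tool_pos: [585.2, -16.9, 103.5]
eef_rot: [0.999, -0.042, 0.001, 0.0]
force: [-0.4, -0.1, -0.6]
opening: 0.4
grasp_force: 0.0
[585.24304855 -16.88561409 103.51684309] [-0.43959281 -0.06819796 -0.64124654]
```

View pics/s2.png

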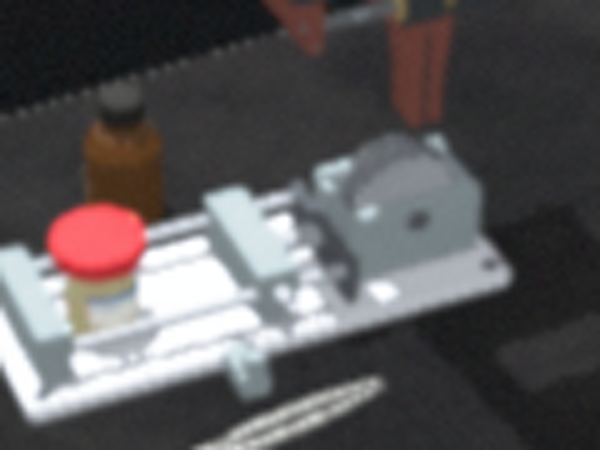

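Shut fingers (tip at (417,122)) hang about 24 mm above the crown at (405,140), in line with it. Now I'll descend gently.

```bash
python3 -m handwheel '[[1,0,0,-0.6,0,0,0],[1,0,0,-1.2,0,0,0],[1,0,0,-1.7,0,0,0],[1,0,0,-2,0,0,0],[1,0,0,-2.2,0,0,0],[1,0,0,-2.3,0,0,0],[1,0,0,-2.35,0,0,0],[1,0,0,-2.4,0,0,0],[1,0,0,-2.4,0,0,0]]'
```

```text
clock: 3.28
tool_pos: [584.5, -17.3, 79.3]
eef_rot: [0.999, -0.043, -0.0, 0.0]
force: [-4.0, -1.6, 8.7]
opening: 0.7
grasp_force: 4.4
```

```bash
python3 -m handwheel '[[1,0.02,0.25,0,0,0,0],[1,0.04,0.5,0,0,0,0],[1,0.06,0.75,0,0,0,0],[1,0.09,1,0,0,0,0],[1,0.09,1,0,0,0,0]]'
python3 -m handwheel '[[1,0.02,0.25,0,0,0,0],[1,0.04,0.5,0,0,0,0],[1,0.06,0.75,0,0,0,0],[1,0.09,1,0,0,0,0],[1,0.09,1,0,0,0,0]]'
cat > m.py <<'E'
from h import *
import sys
p=least_squares(lambda p:0*p,[598.8,107.1,-.0859]).x
t=np.mean([ctrl.camera("top").astype(np.float32) for _ in range(2)],0)
o=cv2.imread("pics/top0.png").astype(np.float32)
# shift of jaw top (z=50) along vice y between start and now
k=4
pr=lambda im:rect("top",im,p,50,-38,-15,-60,50,k).mean((0,2))
pp=lambda im:rect("top",im,p,36,-60,-54,-60,50,k).mean((0,2))
f=lambda a:' '.join(map(str,a[::8].round().astype(int)))
print("jaw0",f(pr(o)));print("jaw ",f(pr(t)));print("ptr0",f(pp(o)));print("ptr ",f(pp(t)))
cv2.imwrite(sys.argv[1],t)
E
python3 m.py pics/top2.png
```

```text
clock: 3.7
tool_pos: [585.6, -6.7, 80.1]
eef_rot: [0.999, -0.043, -0.0, -0.0]
force: [-5.6, 1.5, 15.1]
opening: 0.4
grasp_force: 7.6
clock: 4.12
tool_pos: [586.8, 3.5, 79.4]
eef_rot: [0.999, -0.043, 0.0, -0.0]
force: [-2.4, 2.5, 5.7]
opening: 0.6
grasp_force: 3.8
jaw0 247 246 246 246 246 246 246 247 248 243 231 213 197 207 231 239 237 237 238 239 239 239 240 241 243 244 244 244 244 244 245 246 246 246 246 246 246 246 246 246 246 246 246 244 244 244 245 243 240 236 229 224 219 214 211
jaw  186 181 165 144 131 136 154 182 212 228 226 206 179 175 198 219 228 228 205 166 142 139 140 144 142 143 148 172 204 228 238 242 241 241 240 239 239 239 239 239 240 240 238 235 234 236 237 230 221 215 200 186 182 177 172
ptr0 64 63 62 62 63 61 59 58 57 57 56 56 57 57 58 61 65 85 108 110 92 73 59 58 56 59 60 81 123 182 227 250 242 241 240 247 218 151 86 64 53 59 60 59 57 56 57 58 60 61 62 62 62 61 60
ptr  230 229 226 225 225 224 224 226 229 228 226 215 177 166 203 231 229 233 218 151 85 73 75 82 70 53 47 63 93 147 197 224 214 213 211 211 180 121 67 51 43 46 46 45 45 44 44 44 44 46 47 47 48 48 47[ WARN:0@0.930] global loadsave.cpp:1063 imwrite_ Unsupported depth image for selected encoder is fallbacked to CV_8U.
```

The pointer moved about 7–8 mm towards the gauge. I'll repeat the stroke twice and then measure with the hand away.

```bash
for i in 1 2; do :; done
python3 -m handwheel '[[1,0,0,0.6,0,0,0],[1,0,0,1,0,0,0],[1,-0.09,-1,1,0,0,0],[1,-0.18,-2,1,0,0,0],[1,-0.18,-2,0.8,0,0,0],[1,-0.18,-2,0.5,0,0,0],[1,-0.18,-2,0.2,0,0,0],[1,-0.18,-2,0.1,0,0,0],[1,-0.18,-2,0,0,0,0],[1,-0.18,-2,0,0,0,0]]'
python3 -m handwheel '[[1,0.02,0.25,0,0,0,0],[1,0.04,0.5,0,0,0,0],[1,0.06,0.75,0,0,0,0],[1,0.09,1,0,0,0,0],[1,0.11,1.25,0,0,0,0],[1,0.13,1.5,0,0,0,0],[1,0.15,1.75,0,0,0,0],[1,0.18,2,0,0,0,0],[1,0.18,2,0,0,0,0]]'
python3 -m handwheel '[[1,0,0,0.6,0,0,0],[1,0,0,1,0,0,0],[1,-0.09,-1,1,0,0,0],[1,-0.18,-2,1,0,0,0],[1,-0.18,-2,0.8,0,0,0],[1,-0.18,-2,0.5,0,0,0],[1,-0.18,-2,0.2,0,0,0],[1,-0.18,-2,0.1,0,0,0],[1,-0.18,-2,0,0,0,0],[1,-0.18,-2,0,0,0,0]]'
python3 -m handwheel '[[1,0.02,0.25,0,0,0,0],[1,0.04,0.5,0,0,0,0],[1,0.06,0.75,0,0,0,0],[1,0.09,1,0,0,0,0],[1,0.11,1.25,0,0,0,0],[1,0.13,1.5,0,0,0,0],[1,0.15,1.75,0,0,0,0],[1,0.18,2,0,0,0,0],[1,0.18,2,0,0,0,0]]'
python3 m.py pics/top3.png 2>/dev/null
```

```text
clock: 5.05
tool_pos: [584.8, -17.3, 79.3]
eef_rot: [0.999, -0.043, -0.0, 0.0]
force: [-3.5, -3.1, 10.5]
opening: 0.3
grasp_force: 5.4
clock: 5.8
tool_pos: [586.9, 3.8, 79.3]
eef_rot: [0.999, -0.043, 0.0, -0.0]
force: [-1.7, 2.8, 9.2]
opening: 0.2
grasp_force: 4.5
clock: 6.63
tool_pos: [584.8, -17.3, 79.3]
eef_rot: [0.999, -0.043, -0.0, 0.0]
force: [-3.1, -2.4, 10.6]
opening: 0.6
grasp_force: 5.4
clock: 7.38
tool_pos: [586.9, 3.8, 79.3]
eef_rot: [0.999, -0.043, 0.0, -0.0]
force: [-2.0, 3.4, 9.0]
opening: 0.3
grasp_force: 4.5
jaw0 247 246 246 246 246 246 246 247 248 243 231 213 197 207 231 239 237 237 238 239 239 239 240 241 243 244 244 244 244 244 245 246 246 246 246 246 246 246 246 246 246 246 246 244 244 244 245 243 240 236 229 224 219 214 211
jaw  187 181 165 144 131 135 150 177 209 229 227 211 186 175 190 215 228 229 210 175 148 142 138 138 138 140 141 149 165 187 205 209 208 208 213 220 230 237 240 240 240 240 238 236 235 236 237 231 222 216 201 187 183 178 173
ptr0 64 63 62 62 63 61 59 58 57 57 56 56 57 57 58 61 65 85 108 110 92 73 59 58 56 59 60 81 123 182 227 250 242 241 240 247 218 151 86 64 53 59 60 59 57 56 57 58 60 61 62 62 62 61 60
ptr  233 230 226 224 224 224 223 223 227 229 227 215 179 169 206 232 230 233 219 155 83 55 41 44 43 41 40 54 84 136 182 212 212 214 211 213 182 122 67 52 43 46 45 46 46 45 44 44 45 45 46 46 46 47 48
```

```bash
python3 -m handwheel '[[1,0,0,1,0,0,0],[1,0,0,3,0,0,0],[1,-0.5,-3,5,0,0,0],[1,-1,-6,6,0,0,0],[1,-2,-9,6,0,0,0],[1,-3,-12,6,0,0,0],[1,-4,-16,6,0,0,0],[1,-4,-20,6,0,0,0],[1,-4,-20,6,0,0,0],[1,-4,-20,6,0,0,0]]'
python3 m.py pics/top4.png 2>/dev/null | grep -v 0; python3 - <<'E'
from h import *
s=ctrl.camera("scene"); cv2.imwrite("pics/scene4.png",s)
t=cv2.imread("pics/top4.png")
a=cv2.resize(t[172:216,205:265],None,fx=9,fy=9,interpolation=cv2.INTER_CUBIC)
b=cv2.resize(s[190:240,205:265],None,fx=9,fy=9,interpolation=cv2.INTER_CUBIC)[:204+246]
b=cv2.resize(s[205:227,205:265],None,fx=9,fy=9,interpolation=cv2.INTER_CUBIC)
cv2.imwrite("pics/c4.png",np.vstack([a,b]));
p=[598.8,107.1,-.0859]
pp=rect("top",t.astype(np.float32),p,36,-60,-54,-60,50).mean((0,2));print(pp[::8].round().astype(int))
pr=rect("top",t.astype(np.float32),p,50,-38,-15,-60,50).mean((0,2));print(pr[::8].round().astype(int))
E
```

```text
clock: 8.32
tool_pos: [546.4, -198.9, 138.9]
eef_rot: [0.999, -0.045, 0.0, 0.0]
force: [0.2, 1.0, -0.7]
opening: 0.3
grasp_force: 0.0
[ 49  49  49  48  47  45  45  45  44  44  45  46  46  46  47  47  48  48
  49  47  45  49  50  48  45  43  41  56  86 138 183 214 213 215 212 213
 182 122  67  52  43  46  46  44  42  42  43  44  44  46  48  47  47  48
  47]
[241 242 241 241 240 240 241 241 240 238 237 236 238 240 242 242 241 241
 242 244 222 190 164 159 180 203 206 205 206 208 209 209 208 208 213 222
 233 240 240 240 240 240 239 236 235 236 237 231 222 216 201 187 183 178
 173]
```

View pics/c4.png

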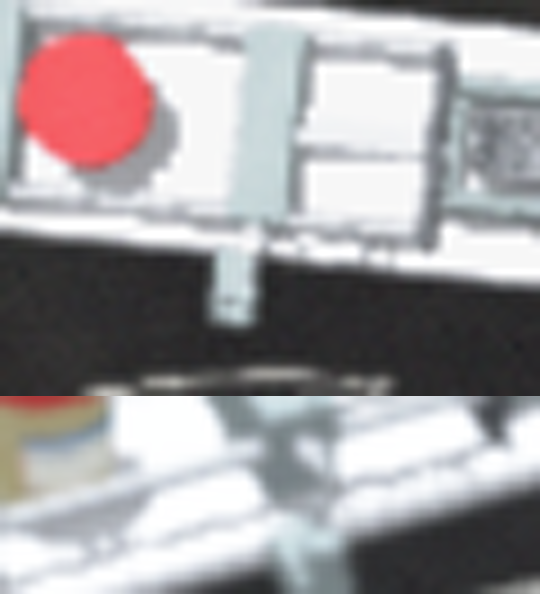

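Hand clear: the jaw's front edge and shadow have moved 21.3 mm, which matches three strokes of about 7.1 mm. About 7 mm is left, so one more identical stroke. The pointer is just visible at (258,235) in the crop, beside the gauge at (235,280).

```bash
python3 -c "
from bench import ctrl;print(ctrl.get_obs()['tool_pos'])"
python3 -m handwheel '[[1,0.5,4,0,0,0,0],[1,2,8,0,0,0,0],[1,3,12,0,0,0,0],[1,3.5,15,-1,0,0,0],[1,3.8,17,-2,0,0,0],[1,3.8,18,-3,0,0,0],[1,3.8,18,-4,0,0,0],[1,3.8,18,-4.5,0,0,0],[1,3.8,18,-4.5,0,0,0],[1,3.8,18,-4.5,0,0,0]]'
```

```text
[ 546.46627334 -195.96350548  138.5503148 ]
clock: 9.3
tool_pos: [584.2, -18.1, 93.3]
eef_rot: [0.999, -0.043, -0.0, 0.0]
force: [0.3, 0.2, -0.6]
opening: 0.3
grasp_force: 0.0
```

```bash

python3 -m handwheel '[[1,0,0.1,-0.5,0,0,0],[1,0,0.1,-1,0,0,0],[1,0,0.1,-1.2,0,0,0],[1,0,0.1,-1.3,0,0,0],[1,0,0.1,-1.4,0,0,0],[1,0,0.1,-1.4,0,0,0]]'
python3 -m handwheel '[[1,0.02,0.25,0,0,0,0],[1,0.04,0.5,0,0,0,0],[1,0.06,0.75,0,0,0,0],[1,0.09,1,0,0,0,0],[1,0.11,1.25,0,0,0,0],[1,0.13,1.5,0,0,0,0],[1,0.15,1.75,0,0,0,0],[1,0.18,2,0,0,0,0],[1,0.18,2,0,0,0,0]]'
python3 -m handwheel '[[1,0,0,1,0,0,0],[1,0,0,3,0,0,0],[1,-0.5,-3,5,0,0,0],[1,-1,-6,6,0,0,0],[1,-2,-9,6,0,0,0],[1,-3,-12,6,0,0,0],[1,-4,-16,6,0,0,0],[1,-4,-20,6,0,0,0],[1,-4,-20,6,0,0,0],[1,-4,-20,6,0,0,0]]'
python3 - <<'E'
from h import *
t=np.mean([ctrl.camera("top").astype(np.float32) for _ in range(6)],0);s=ctrl.camera("scene")
np.save("t5.npy",t);cv2.imwrite("pics/top5.png",t.astype(np.uint8));cv2.imwrite("pics/scene5.png",s)
p=[598.8,107.1,-.0859]
for z,x0,x1 in((50,-38,-15),(36,-52,-48),(36,-60,-54),(36,-75,-68)):
  for im in(cv2.imread("pics/top0.png").astype(np.float32),cv2.imread("pics/top4.png").astype(np.float32),t):
    print(z,x0,' '.join(map(str,rect("top",im,p,z,x0,x1,-50,40).mean((0,2))[::8].round().astype(int))))
a=rect("top",t.astype(np.uint8),p,38,-85,-5,-50,50,6);b=rect("top",cv2.imread("pics/top4.png"),p,38,-85,-35,-50,50,6)
cv2.imwrite("pics/c5.png",np.vstack([a[:290],b]))
c=[cv2.resize(i[195:227,215:260],None,fx=8,fy=8,interpolation=cv2.INTER_CUBIC) for i in(cv2.imread("pics/scene4.png"),s)]
cv2.imwrite("pics/d5.png",np.hstack(c))
E
```

```text
clock: 9.8
tool_pos: [584.6, -16.3, 79.9]
eef_rot: [0.999, -0.043, -0.0, 0.0]
force: [-0.7, -0.9, 3.6]
opening: 0.5
grasp_force: 1.7
clock: 10.55
tool_pos: [586.4, 4.6, 79.4]
eef_rot: [0.999, -0.043, -0.0, -0.0]
force: [-0.3, -0.1, 0.4]
opening: 0.1
grasp_force: 0.1
clock: 11.38
tool_pos: [546.3, -198.1, 140.3]
eef_rot: [0.999, -0.045, 0.0, 0.0]
force: [-0.9, 0.6, -0.5]
opening: 0.3
grasp_force: 0.0
50 -38 246 246 247 248 243 231 213 197 207 231 239 237 237 238 239 239 239 240 241 243 244 244 244 244 244 245 246 246 246 246 246 246 246 246 246 246 246 246 244 244 244 245 243 240 236
50 -38 240 241 241 240 238 237 236 238 240 242 242 241 241 242 244 222 190 164 159 180 203 206 205 206 208 209 209 208 208 213 222 233 240 240 240 240 240 239 236 235 236 237 231 222 216
50 -38 240 241 241 241 238 237 236 237 240 242 242 241 241 241 242 241 240 244 234 202 162 146 165 198 209 208 207 207 207 208 209 210 212 218 230 239 241 239 236 234 236 237 231 222 216
36 -52 217 209 191 180 189 195 196 198 204 213 211 190 185 203 204 195 201 209 210 204 199 198 206 214 224 237 245 244 243 243 243 238 2
[... 633 characters left out ...]
 49 50 48 45 43 41 56 86 138 183 214 213 215 212 213 182 122 67 52 43 46 46 44 42 42 43 44 44 46
36 -60 48 47 46 45 44 43 44 44 46 48 49 50 49 48 48 48 47 47 47 46 46 46 52 63 88 114 148 170 185 188 202 181 122 68 51 42 45 44 43 44 44 43 44 46 47
36 -75 55 53 52 53 54 55 54 53 56 58 55 54 55 55 55 55 55 54 55 56 54 57 78 120 177 225 237 234 222 220 214 185 137 93 59 53 49 53 55 55 56 57 56 56 57
36 -75 43 43 43 42 42 42 42 42 42 43 45 44 42 41 42 43 43 44 43 43 40 42 60 95 139 182 199 199 183 179 174 149 109 73 46 43 41 43 45 45 44 44 44 45 45
36 -75 43 43 43 42 42 43 43 42 43 43 43 43 43 43 43 42 42 43 43 42 41 44 61 95 139 182 200 199 183 178 172 147 108 73 47 44 42 43 43 44 44 43 43 42 43
```

View pics/c5.png

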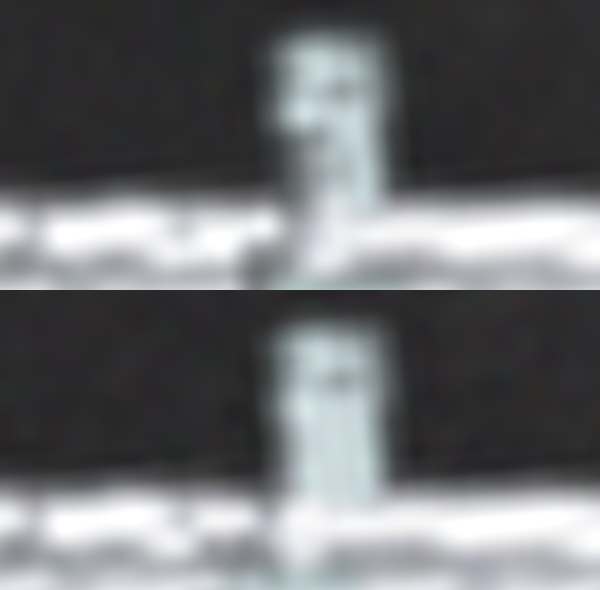

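View pics/d5.png

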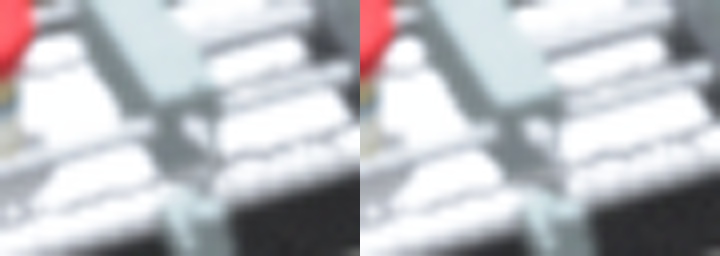

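The pointer is now under the gauge's footprint. The top view gives it at y≈4.5–5.1 in the vice frame and the gauge centre at ≈5.5–6.5, so it is about 1 mm short. I'll cross-check with the scene view numerically.

```bash
python3 - <<'E'
from h import *
def unp(n,uv,z,p):
    f=lambda q:(proj(n,v2w(p,[q[0],q[1],z]))-uv).ravel()
    return least_squares(f,[0,0]).x.round(1)
ps=[589.9,108.45,-.0852]; pt=[598.8,107.1,-.0859]
g=lambda u,v:((u-360)+.5)/8+215-.5
for n,u,v,z in(("jawR",557,88,50),("jawL",499,105,50),("gR",583,200,40),("gL",530,205,40)):
    print(n,unp("scene",np.array([g(u,v),(v+.5)/8+194.5]),z,ps))
# sub-pixel edges, top: gauge at rows x -80..-66, z=40; jaw front edge z=50
t=np.load("t5.npy")
a=cv2.GaussianBlur(rect("top",t,pt,40,-76,-66,-15,30,4).mean((0,2)).reshape(1,-1),(9,1),0)[0];d=np.gradient(a)
print("gauge edges",-15+np.argmax(d)/4,-15+np.argmin(d)/4)
a=cv2.GaussianBlur(rect("top",t,pt,50,-35,35,-30,35,4).mean((0,2)).reshape(1,-1),(9,1),0)[0];d=np.gradient(a)
print("jaw edges",[(-30+i/4,round(d[i],1)) for i in range(1,len(d)-1) if abs(d[i])>1 and abs(d[i])>=max(abs(d[i-1]),abs(d[i+1]))])
E
```

```text
jawR [-34.   -6.4]
jawL [-34.2  15. ]
gR [-79.4   4. ]
gL [-74.5  21. ]
gauge edges -4.0 13.25
jaw edges [(-11.25, np.float32(-4.7)), (-5.5, np.float32(3.7)), (17.25, np.float32(1.1)), (33.0, np.float32(-1.3))]
```

```bash
python3 - <<'E'
from h import *
P={"scene":[589.9,108.45,-.0852],"top":[598.8,107.1,-.0859]}
def tri(o):
    f=lambda q:np.concatenate([(proj(n,v2w(P[n],q))-uv).ravel() for n,uv in o])
    r=least_squares(f,[-60,5,30]);return r.x.round(1),r.fun.round(2)
def s1(u,v):return("scene",(np.array([u,v])+.5)/6.4+[175,160]-.5)
def t1(u,v):return("top",(np.array([u,v])+.5)/7.9+[190,160]-.5)
print("tick",tri([s1(402,403),t1(322,357)]))
print("gauge front right low",tri([s1(440,443),t1(342,381)]))
print("gauge back right",tri([s1(430,380),t1(345,322)]))
print("gauge back left",tri([s1(388,380),t1(305,318)]))
print("jaw front-near",tri([s1(425,290),t1(365,290)]),"rear-near",tri([s1(472,278),t1(425,298)]))
# predictions
for V in([-63,5.5,36],[-80,5.5,40],[-50,5.5,40],[-80,5.5,0],[-50,5.5,12],[-65,5.5,12],[-65,5.5,20]):
    s=proj("scene",v2w(P["scene"],V))[0];t=proj("top",v2w(P["top"],V))[0]
    print(V,"s1",((s+.5-[175,160])*6.4).round(),"t1",((t+.5-[190,160])*7.9).round())
E
```

```text
tick (array([-66.6,  10.6,  21. ]), array([ 0.92,  0.08, -1.03, -0.66]))
gauge front right low (array([-77.3,  -0.5,   3.2]), array([ 0.39,  0.03, -0.44, -0.28]))
gauge back right (array([-52.9,  -4. ,  17.9]), array([-0.52, -0.05,  0.58,  0.37]))
gauge back left (array([-52.6,  14.5,  24.3]), array([-0.31, -0.03,  0.35,  0.22]))
jaw front-near (array([-37.6, -10.7,  53.5]), array([ 0.2 ,  0.02, -0.22, -0.14])) rear-near (array([-37.1, -34.7,  51.4]), array([ 0.86,  0.07, -0.92, -0.6 ]))
[-63, 5.5, 36] s1 [416. 369.] t1 [324. 344.]
[-80, 5.5, 40] s1 [432. 386.] t1 [320. 382.]
[-50, 5.5, 40] s1 [403. 343.] t1 [326. 315.]
[-80, 5.5, 0] s1 [432. 457.] t1 [326. 384.]
[-50, 5.5, 12] s1 [404. 393.] t1 [331. 318.]
[-65, 5.5, 12] s1 [418. 414.] t1 [327. 350.]
[-65, 5.5, 20] s1 [418. 400.] t1 [326. 350.]
```

The gauge body turns out to be low (top at z≈20), with only its blade tall. Corrected for parallax its centre is at y≈6.55, against the pointer at ≈4.9. About 1.6 mm remains, or ~4.8 mm of rim, so I'll do one short stroke near the crown.

```bash

python3 -m handwheel '[[1,0.5,4,0,0,0,0],[1,2,8,0,0,0,0],[1,3,12,0,0,0,0],[1,3.5,15,-1,0,0,0],[1,3.9,17,-2,0,0,0],[1,3.9,18.6,-3,0,0,0],[1,3.9,18.6,-4,0,0,0],[1,3.9,18.6,-4.5,0,0,0],[1,3.9,18.6,-4.5,0,0,0],[1,3.9,18.6,-4.5,0,0,0]]'
python3 -m handwheel '[[1,0,0,-0.5,0,0,0],[1,0,0,-1,0,0,0],[1,0,0,-1.2,0,0,0],[1,0,0,-1.3,0,0,0],[1,0,0,-1.4,0,0,0],[1,0,0,-1.5,0,0,0],[1,0,0,-1.5,0,0,0]]'
```

```text
clock: 12.57
tool_pos: [585.2, -10.7, 94.5]
eef_rot: [0.999, -0.043, -0.0, 0.0]
force: [-1.0, -0.2, -0.1]
opening: 0.6
grasp_force: 0.0
clock: 13.15
tool_pos: [585.5, -10.3, 80.3]
eef_rot: [0.999, -0.043, 0.0, 0.0]
force: [-1.6, -1.1, 5.2]
opening: 0.6
grasp_force: 2.4
```

```bash

python3 -m handwheel '[[1,0.01,0.12,-0.05,0,0,0],[1,0.02,0.24,-0.05,0,0,0],[1,0.03,0.36,-0.05,0,0,0],[1,0.04,0.5,-0.05,0,0,0],[1,0.04,0.5,-0.05,0,0,0],[1,0.04,0.5,-0.05,0,0,0]]'
python3 -m handwheel '[[1,0,0,1,0,0,0],[1,0,0,3,0,0,0],[1,-0.5,-3,5,0,0,0],[1,-1,-6,6,0,0,0],[1,-2,-9,6,0,0,0],[1,-3,-12,6,0,0,0],[1,-4,-16,6,0,0,0],[1,-4,-20,6,0,0,0],[1,-4,-20,6,0,0,0],[1,-4,-20,6,0,0,0]]'
python3 - <<'E'
from h import *
pt=[598.8,107.1,-.0859]
t=np.mean([ctrl.camera("top").astype(np.float32) for _ in range(6)],0); np.save("t6.npy",t)
t5=np.load("t5.npy")
for im in(cv2.imread("pics/top4.png").astype(np.float32),t5,t):
  r=rect("top",im,pt,50,-35,35,-30,35,8).mean((0,2));d=np.gradient(cv2.GaussianBlur(r.reshape(1,-1),(17,1),0)[0])
  y=-30+np.arange(len(r))/8
  m=(y>5)&(y<24)&(d>.0); w=d*m; print("front centroid",(w*y).sum()/w.sum(),"dip min",y[np.argmin(r[:300])],"front peak",y[m][np.argmax(d[m])])
from scipy.optimize import minimize_scalar
R=lambda im,s:rect("top",im,pt,50,-30,30,-20+s,10+s,4).mean(2)
print("shift",minimize_scalar(lambda s:((R(t,s)-R(t5,0))**2).mean(),bounds=(-3,6),method="bounded").x)
print("shift 4->5",minimize_scalar(lambda s:((R(t5,s)-R(cv2.imread("pics/top4.png").astype(np.float32),0))**2).mean(),bounds=(0,12),method="bounded").x)
E
```

```text
clock: 13.65
tool_pos: [586.0, -4.9, 80.1]
eef_rot: [0.999, -0.043, 0.0, -0.0]
force: [-1.8, 1.6, 7.6]
opening: 0.6
grasp_force: 3.9
clock: 14.48
tool_pos: [545.8, -207.1, 139.8]
eef_rot: [0.999, -0.045, 0.001, 0.0]
force: [0.9, 1.0, -0.7]
opening: 0.5
grasp_force: 0.0
front centroid 10.841355389062098 dip min -14.5 front peak 10.125
front centroid 16.82984567981279 dip min -8.125 front peak 17.25
front centroid 18.7671117239359 dip min -6.375 front peak 20.0
shift 1.1024746328165735
shift 4->5 6.596064681073581
```

```bash
python3 -c "
from bench import ctrl;print(ctrl.finish_job())"
```

```text
the job is handed in; nothing more can be done
None
```

I rolled the wheel in four full strokes and one short one, took the hand clear and handed the job in; no verdict came back. By my camera measurements the pointer is within about 1 mm of the gauge mark (2.5 mm allowed).

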